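Set up a plate-scoring board

TASK

Set up the scoring board for cutting the glass plate: slide the black grip along its track until its white pointer lines up with the red marker clip, leave it there, and lay the steel straightedge flat on the glass plate, roughly centred along the stop bar and with its long edge flush against the orange side of that bar. Leave the wash bottle beside the board where it is.

Things in the scene. Friction and masses are not known exactly. Their poses are not given: they have to be found in the camera images.
- board: White scoring board, fixed, 300 (x) x 230 (y) x 12 mm. Origin: centre of underside; x towards the far side, y left along the track, z up. Fixed on it: pale blue-green glass plate 180 (x) x 200 (y) x 4 mm, centred at x=-40, y=0, its top 16 mm above the table; aluminium track along y, 30 mm wide, 210 mm long, at x=+95, top at 22 mm; grey scale strip along y at x=+132 mm.
- stop (a joint): Slide of the stop along the track, in m: 0 to 0.17, growing towards board +y; the grip's centre, its pointer and the bar are at board y = value - 0.080. It stays where it is left; it takes about 8 N to slide it, so push the straightedge against it with less (3 to 5 N).
- stop_top (a point): Centre of the top of the black grip block, 28 (x) x 20 (y) x 40 mm tall, top 62 mm above the table, on the track at board x=+95 mm; a white pointer at its foot points to the far side. Fixed to the grip, the stop's bar runs from it along board -x across the whole plate: 12 mm wide (y), 205 mm long, from 17 to 25 mm above the table. Axes as the board's.
- stop_face (a point): Point on the orange side face of the stop's bar (its -y side, right as seen from the robot), at board x=-40 mm (mid-length of the plate), 21 mm above the table. The face is straight along x; the straightedge goes on its -y side. It moves with the stop. Axes as the board's.
- marker: Red marker clip on the scale strip, fixed, 8 mm wide (y), 25 mm long with its narrow nose towards the robot, 6 mm tall. Origin: centre of its underside; the nose lies on its centre line y=0; axes as the board's. Its y along the track is where the stop's pointer must be.
- rule: Loose straightedge, 110 to 220 g: flat steel strip 160 (x, long) x 40 (y) x 6 mm with a blue grip rib on top along its middle, 100 (x) x 12 (y) mm, rising to 36 mm above the underside; take the rib from above. Origin: centre of the underside; x along its length. The two ends and two long edges are alike. It starts lying flat on the table, to the left or to the right of the board.
- rule_end_a (a point): Middle of one end of the straightedge, at its underside (rule x=+80 mm, y=0), 20 mm from either long edge.
- rule_end_b (a point): Middle of the other end of the straightedge, at its underside (rule x=-80 mm, y=0).
- wash_bottle: Bystander: loose white wash bottle with blue cap, 62 mm wide, 175 mm tall with its spout; it stands left or right of the board, across from the straightedge. Origin: centre of underside.
Mind the look-alikes: they are no part of the job. There is more than one size of the rule; the job needs the largest.

How it is judged (in metres and radians):
At the end, for the whole second after the job is handed in: Pointer within 4 mm of the marker's centre line; straightedge at rest, flat on the plate (within 3 mm, tilt < 0.05 rad), on the orange side, both end middles 16 to 23 mm from the orange face (gap at most 3 mm), its centre within 35 mm of stop_face along the bar (y of stop_top in the frame of marker between -0.004 and 0.004 m and y of rule_end_a in the frame of stop_face between -0.023 and -0.016 m and y of rule_end_b in the frame of stop_face between -0.023 and -0.016 m and x of rule in the frame of stop_face between -0.035 and 0.035 m and z of rule in the frame of board between 0.013 and 0.019 m and angle between rule's own z axis and vertical below 0.05 rad and linear speed of rule below 0.02 m/s and velocity of joint stop between -0.01 and 0.01 m/s); the robot touches nothing.
It fails at once if the wash bottle is moved by more than 30 mm (distance of wash_bottle from where it was at the start of the episode above 0.03 m).
It also fails if it takes over 72 s, if anything falls off the work surface, if the arm or the gripper's body presses on something with over 40 N, if the wrist force passes 120 N, or if a joint passes its speed limit or range.

ROBOT

A 7-joint arm with a two-finger parallel gripper is mounted at the origin on the work surface. World frame = base frame: x ahead of the robot, y to its left, z up, the work surface at z = 0. Lengths are in m, angles in degrees, forces in N, time in s.
With the tool pointing down it reaches from about 0.425 to 0.875 m from the base axis. Payload 4.7 kg.
Tool frame: the origin (TCP) lies on the centre line of the jaws, within the pads' length; the fingertips stand 17 mm ahead of it and the grasp point (between the pads) lies 2 mm behind it; z points along the fingers, y is the line along which they close (so a half turn about z gives the same grasp; the last joint's range is limited). The gripper opens to 87 mm and grips with 3 to 60 N. Pads are 19 mm wide; open, the fingers measure 117 mm over their backs; the gripper's body (75 mm by 190 mm) begins 51 mm behind the grasp point.
Start: joints at [65.781, 18.392, -4.016, 83.108, 1.295, 78.541, -3.26], TCP at [0.275, -0.589, 0.24] pointing down, gripper open.
Joint ranges: [-163.93, 163.93], [-17.29, 119.83], [-79.2, 71.16], [3.27, 140.29], [-89.18, 269.18], [5.43, 117.66], [-154.24, 154.24]. Speed limits (degrees/s): [147.25, 147.25, 180, 180, 180, 180, 180].

INTERFACE

Orientations are given as [roll, pitch, yaw] about the fixed x, y, z axes, in that order (R = Rz(yaw) Ry(pitch) Rx(roll)).
In Python, from cell import env, read_camera gives the robot as it stands.
- The arm moves only by the shell command python3 -m jog 'ROWS' [FORCE]. ROWS is JSON, a list of rows, each a list of 5 numbers: the opening, from 0 (shut) to 1 (fully open), then the shift along the tool's x, y, z each as a share of 0.02 m, from -1 to 1, then the turn about the tool's z as a share of 45 degrees, from -1 to 1. In form: [[gripper, x, y, z, yaw], ...]. A call has 1 to 12 rows; each row shifts and turns the commanded pose from where the row before left it, along the tool's axes as they then stand; what a row does not reach is not made up. A row lasts 1/12 s, in which the tool goes at most 41.7 mm and 7.16 degrees, less where a joint would pass 70% of its speed; a pose out of reach is approached as far as the arm can. A call with a number of a shift or a turn outside -1 to 1 is refused whole. A call with a gripper value outside its range is refused whole. The fingers move at their own pace and stop on an object; FORCE is the grip in N (left out, the last holds). Time passes only in rows, so rows that do not move let the fingers close. It gives the time, the measured TCP pose, the force, the opening and the grip force at its end, in the units of the state.
- env.get_obs(): the state, without advancing time (a new reading comes with each control period).
- read_camera(name): name is "scene" or "top" or "wrist"; returns a dict with "color" (480x640x3 uint8, red, green, blue), "range_z" (480x640 float32, m along the optical axis (not along the pixel's ray), 0 where there is no reading), "mtx" (3x3 intrinsics, pixels), "world_from_camera" (4x4, takes a point from camera to world coordinates); the wrist camera has in their place "T_tool_cam" (4x4, takes a point from camera to tool coordinates, whose origin is the TCP and whose axes are the flange's). Camera axes: x right, y down, z forward; pixel columns grow to the right and rows downward; lengths in m; the calibration is good to about 2 mm. A picture is of the moment at which its call begins: read the wrist's pose just before it.
- env.sign_off(): hands the job in; it is judged then, once.
The state is a dict: "time_s": time; "qpos": joint angles; "joint_velocities": joint speeds; "effort": joint torques, N m; "tool_pos": TCP position; "tool_rot": TCP orientation; "force": force on the tool from outside, world axes, zero at the start; "wrist_torque": the same for the moment, N m; "grip_width": finger opening in m; "grasp_force": force on a finger pad.
Only numpy, scipy, OpenCV 4.12 (cv2) and the standard library are available. Lean on these libraries where they do the work, as an engineer would, in place of code of your own. Each camera call takes 0.05 s, during which the arm holds its last target. There are 200 camera calls.

## Working session

There is one attempt and no reset: what is moved stays moved. The work goes in short steps, Python scripts to look and compute and a shell command to move; the robot and the scene stay as the last step left them, time stands still between calls to the robot, and variables do not carry over. Pictures are saved under pics/ and viewed, at most 10 in all, crops included, and the job is handed in when it is done.

```bash
mkdir -p pics; cat > h.py <<'E'
import numpy as np, cv2
from cell import env, read_camera
from scipy.spatial.transform import Rotation as R
def cam(n):
    o=env.get_obs(); c=read_camera(n)
    if n=='wrist':
        T=np.eye(4); T[:3,:3]=R.from_euler('xyz',o['tool_rot'],degrees=True).as_matrix(); T[:3,3]=o['tool_pos']
        c['world_from_camera']=T@c['T_tool_cam']
    return c
def ray(c,u,v,z):
    T=c['world_from_camera']; d=T[:3,:3]@np.linalg.inv(c['mtx'])@np.array([u,v,1.]); p=T[:3,3]
    return p+d*(z-p[2])/d[2]
def pts(c):
    v,u=np.mgrid[:480,:640]; r=c['range_z']; K=c['mtx']
    P=np.stack([(u-K[0,2])/K[0,0]*r,(v-K[1,2])/K[1,1]*r,r],-1)
    T=c['world_from_camera']; return P@T[:3,:3].T+T[:3,3]
def save(c,n): cv2.imwrite('pics/'+n,c['color'][:,:,::-1])
E
python3 - <<'E'
from h import *
print(env.get_obs())
for n in('top','scene'):
    c=cam(n); save(c,n+'0.png'); np.savez(n+'0.npz',**c); print(n,c['mtx'],c['world_from_camera'])
E
```

```text
{'time_s': 0.0, 'qpos': array([65.78057598, 18.44209915, -4.01585242, 83.17505213,  1.29721484,
       78.53998372, -3.26136091]), 'joint_velocities': array([-0.02437942, -0.01304613,  0.02229285,  0.05029451,  0.01212239,
        0.07229535,  0.01539746]), 'effort': array([-9.28969166e-04, -4.91285312e+01, -4.04507238e-01, -3.12526023e+01,
       -6.41303463e-02,  4.35921131e-02,  1.64976359e-04]), 'tool_pos': array([ 0.27470974, -0.58852448,  0.23842577]), 'tool_rot': array([-1.79888233e+02,  7.74995126e-03,  2.50285705e+01]), 'force': array([ 1.09557996, -0.01806155, -0.42238502]), 'wrist_torque': array([-0.00132428,  0.00974668,  0.03655629]), 'grasp_force': 0.0, 'grip_width': 0.08702066575647555}
top [[498.59709936   0.         315.25187543]
 [  0.         498.59709936 237.35342989]
 [  0.           0.           1.        ]] [[-1.04356347e-02 -9.97001500e-01  7.66753319e-02  4.44468152e-01]
 [-9.99945361e-01  1.03580546e-02 -1.40943050e-03  4.06422204e-02]
 [ 6.10997048e-04 -7.66858507e-02 -9.97055117e-01  1.05953517e+00]
 [ 0.00000000e+00  0.00000000e+00  0.00000000e+00  1.00000000e+00]]
scene [[518.70351      0.         319.01243463]
 [  0.         518.70351    241.86788303]
 [  0.           0.           1.        ]] [[ 0.84199305  0.32711332 -0.42900417  0.98114514]
 [ 0.53939209 -0.52546567  0.65798329 -0.65156368]
 [-0.01019186 -0.78541881 -0.61888078  0.72834393]
 [ 0.          0.          0.          1.        ]]
```

View pics/top0.png

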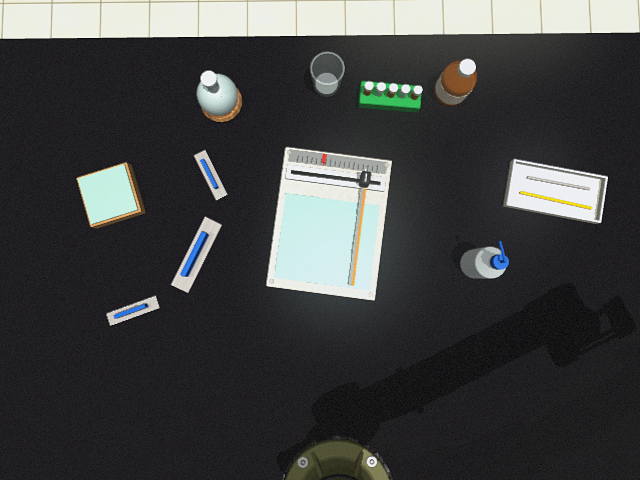

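View pics/scene0.png

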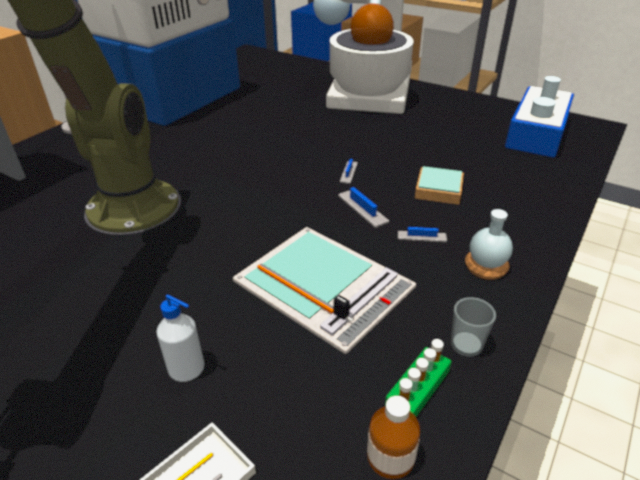

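The top view shows three strips with blue ribs: (196,254) large, (210,175) small and (132,310) small. The largest, at (196,254), is the one to take. The stop grip is at (364,179), the red marker at (323,159), the orange bar runs from (364,190) to (351,285), and the wash bottle is at (485,262). The scene view agrees, with the large rule at (363,207), the grip at (342,306) and the marker at (386,300).

```bash
cat > m.py <<'E'
from h import *
C={n:dict(np.load(n+'0.npz')) for n in('top','scene')}
def comps(m,amin=15):
    k,l,s,ce=cv2.connectedComponentsWithStats(m.astype(np.uint8)); return [(l==i,ce[i],s[i,4]) for i in range(1,k) if s[i,4]>amin]
def hsv(c): return [a.astype(int) for a in cv2.split(cv2.cvtColor(c['color'],cv2.COLOR_RGB2HSV))]
def box(m):
    r=cv2.minAreaRect(np.argwhere(m)[:,::-1].astype(np.float32)); return r
def tri(p,q):
    A=[];b=[]
    for c,(u,v) in((C['top'],p),(C['scene'],q)):
        T=c['world_from_camera'];d=T[:3,:3]@np.linalg.inv(c['mtx'])@[u,v,1];d/=np.linalg.norm(d);M=np.eye(3)-np.outer(d,d);A.append(M);b.append(M@T[:3,3])
    return np.linalg.lstsq(np.vstack(A),np.hstack(b),rcond=None)[0]
if __name__=='__main__':
  np.set_printoptions(precision=4,suppress=True)
  for n,c in C.items():
    H,S,V=hsv(c);P=pts(c)
    for name,m in(('blue',(abs(H-110)<15)&(S>150)&(V>60)),('red',((H<6)|(H>174))&(S>170)&(V>100)),('orange',(abs(H-12)<7)&(S>130)&(V>100)),('glass',(abs(H-80)<15)&(S>25)&(S<120)&(V>150))):
      for mm,ce,a in comps(m):
        if n=='top' and ce[1]<100 and name!='red':continue
        Q=P[mm];print(n,name,ce.round(1),a,'P med',np.median(Q,0),'z95',np.percentile(Q[:,2],95).round(4),'rect',np.round(box(mm)[1],1))
  c=C['top'];H,S,V=hsv(c)
  m=(V>90)&(S<110);m=cv2.morphologyEx(m.astype(np.uint8),cv2.MORPH_CLOSE,np.ones((9,9)))
  for mm,ce,a in comps(m,150):
    if ce[1]<120 : continue
    b=cv2.boxPoints(box(mm)); w=np.array([ray(c,u,v,.012 if a>8000 else .006)[:2] for u,v in b])
    e=np.diff(np.vstack([w,w[:1]]),axis=0);print('strip',ce.round(1),a,'centre',w.mean(0),'len',np.linalg.norm(e,axis=1)[:2],'dir',np.degrees(np.arctan2(e[:2,1],e[:2,0])))
  print('rib tri',tri((194.5,254.5),(363,203)))
  a=cv2.resize(c['color'][205:305,150:250],(400,400),interpolation=3);b=cv2.resize(c['color'][140:220,300:400],(500,400),interpolation=3)[:, :400]
  cv2.imwrite('pics/crop0.png',np.hstack([a,b])[:,:,::-1])
E
python3 m.py
```

```text
top blue [208.7 173. ] 114 P med [0.6615 0.2608 0.0251] z95 0.0285 rect [31.8  3.6]
top blue [194.  253.9] 358 P med [0.4915 0.2888 0.0359] z95 0.0396 rect [ 7.2 47.9]
top blue [499.7 259. ] 268 P med [ 0.4692 -0.2935  0.1548] z95 0.1741 rect [26.8 18. ]
top blue [130.2 310.5] 131 P med [0.3779 0.4209 0.0249] z95 0.028 rect [ 3.8 34.5]
top red [323.7 158.2] 28 P med [0.6926 0.0189 0.0193] z95 0.0216 rect [10.  3.]
top orange [226.9 111.9] 288 P med [0.7895 0.22   0.0186] z95 0.0236 rect [22.  41.2]
top orange [123.6 202.2] 238 P med [0.5837 0.4272 0.0305] z95 0.0333 rect [52.  54.4]
top orange [359.4 227.8] 147 P med [ 0.547  -0.0541  0.0269] z95 0.0299 rect [ 1.9 87.8]
top glass [107.5 193.9] 2282 P med [0.6179 0.469  0.0355] z95 0.0385 rect [47.2 48.9]
top glass [315.5 238.6] 6087 P med [0.5216 0.0397 0.017 ] z95 0.0203 rect [76.8 85.2]
top glass [367.  240.1] 1053 P med [ 0.5198 -0.0695  0.0172] z95 0.0205 rect [14.9 82.4]
scene blue [187.8  62.9] 10071 P med [-0.2613  0.497   0.1287] z95 0.2354 rect [103.3 171.9]
scene blue [273.7  23.6] 83 P med [-0.7725  1.628  -0.051 ] z95 0.0
[... 1767 characters left out ...]
913 -98.3092]
strip [210.  174.6] 678 centre [0.6624 0.2628] len [0.0277 0.11  ] dir [ -63.4377 -153.6338]
strip [555.6 190.9] 4845 centre [ 0.62   -0.4752] len [0.1071 0.2135] dir [ -12.8491 -101.563 ]
strip [106.8 193.6] 2463 centre [0.6247 0.4831] len [0.1079 0.1079] dir [ -73.0955 -162.1992]
strip [195.9 254.5] 1496 centre [0.4922 0.2914] len [0.1615 0.0412] dir [ -26.2282 -117.1112]
strip [480.6 263. ] 987 centre [ 0.4686 -0.3145] len [0.0931 0.0654] dir [-90.5959 177.73  ]
strip [132.3 310.2] 723 centre [0.3764 0.4238] len [0.1108 0.0287] dir [ -70.7422 -159.4586]
strip [373.9 466. ] 545 centre [ 0.0562 -0.075 ] len [0.042  0.0774] dir [ -58.746 -147.468]
rib tri [0.493  0.2939 0.0136]
```

View pics/crop0.png

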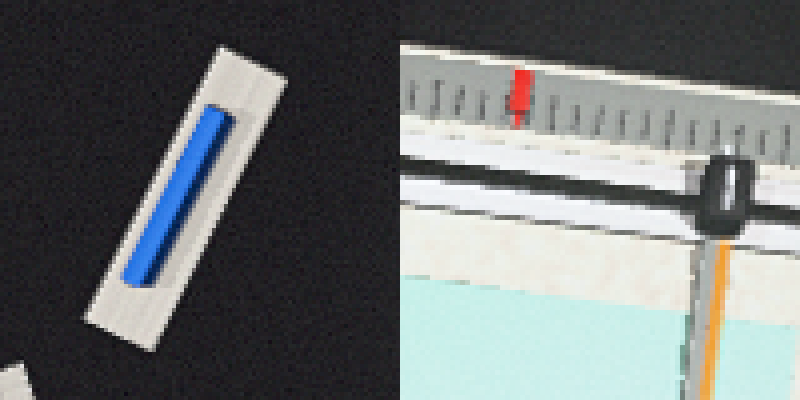

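The crop confirms it: the strip at (196,254) is about 161 x 41 mm, the largest of the three. The other two are about 110 mm. Orange is on the bar's right (-y) side, and the grip must slide left by about 87 mm. I'll go above the stop, rising first to clear the bottle.

```bash
python3 -m jog '[[1,0,0,-1,0.15],[1,0,0,-1,0.15],[1,0,0,-1,0.15],[1,0,0,0,0.15],[1,0,0,0,0.133],[1,0.47,-1,0,0],[1,0.47,-1,0,0],[1,0.47,-1,0,0],[1,0.47,-1,0,0],[1,0.47,-1,0,0],[1,0.47,-1,0,0],[1,0.47,-1,0,0]]'
python3 -m jog '[[1,0.47,-1,0,0],[1,0.47,-1,0,0],[1,0.47,-1,0,0],[1,0.47,-1,0,0],[1,0.47,-1,0,0],[1,0.47,-1,0,0],[1,0.47,-1,0,0],[1,0.47,-1,0,0],[1,0.47,-1,0,0],[1,0.47,-1,0,0],[1,0.47,-1,0,0],[1,0.47,-1,0,0]]'
python3 -m jog '[[1,0.47,-1,0,0],[1,0.47,-1,0,0],[1,0.47,-1,0,0],[1,0.47,-1,0,0],[1,0.47,-1,0,0],[1,0.47,-1,0,0],[1,0.47,-1,0,0],[1,0.47,-1,0,0],[1,0.47,-1,0,0],[1,0.47,-1,0,0],[1,0,0,0,0],[1,0,0,0,0]]'
python3 - <<'E'
from h import *
c=cam('wrist'); save(c,'w1.png'); np.savez('w1.npz',**c)
E
```

```text
time_s: 1.1
tool_pos: [0.3598, -0.4583, 0.2991]
tool_rot: [-180.0, 0.0, -8.0]
force: [0.1, 0.6, -0.5]
grip_width: 0.0867
grasp_force: 0.0
time_s: 2.1
tool_pos: [0.5046, -0.2363, 0.2991]
tool_rot: [-180.0, 0.0, -8.0]
force: [0.6, -0.4, -0.5]
grip_width: 0.0871
grasp_force: 0.0
time_s: 3.1
tool_pos: [0.6252, -0.0507, 0.2987]
tool_rot: [-180.0, 0.1, -7.8]
force: [-0.7, -0.1, -0.3]
grip_width: 0.0874
grasp_force: 0.0
```

View pics/w1.png

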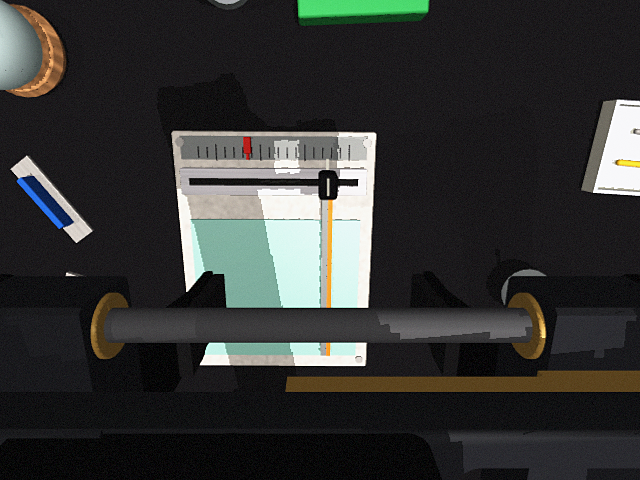

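The wrist view shows the marker at (247,147), the grip top at (328,184), the orange face line around x=330, and the board's far edge from (172,132) to (376,132).

```bash
cat > m2.py <<'E'
from h import *
np.set_printoptions(precision=4,suppress=True)
w=dict(np.load('w1.npz')); t=dict(np.load('top0.npz'))
def tri2(A,p,B,q):
    M=[];b=[]
    for c,(u,v) in((A,p),(B,q)):
        T=c['world_from_camera'];d=T[:3,:3]@np.linalg.inv(c['mtx'])@[u,v,1];d/=np.linalg.norm(d);m=np.eye(3)-np.outer(d,d);M.append(m);b.append(m@T[:3,3])
    return np.linalg.lstsq(np.vstack(M),np.hstack(b),rcond=None)[0]
def hs(c): return [a.astype(int) for a in cv2.split(cv2.cvtColor(c['color'],cv2.COLOR_RGB2HSV))]
def cen(m,r):
    u0,v0,u1,v1=r; y,x=np.nonzero(m[v0:v1,u0:u1]); return np.array([x.mean()+u0,y.mean()+v0]),len(x)
res={}
for n,c,rr,rg,ro,rs in(('w',w,(230,130,270,165),(312,165,344,205),(318,225,345,300),(170,170,380,196)),('t',t,(312,150,335,170),(355,168,374,190),(345,195,372,270),None)):
    H,S,V=hs(c)
    red,k=cen(((H<8)|(H>172))&(S>130)&(V>80),rr)
    P=pts(c); g=P[rg[1]:rg[3],rg[0]:rg[2]].reshape(-1,3); g=g[g[:,2]>.05]
    print(n,'red',red,k,ray(c,*red,.018),'grip depth-top',g.mean(0),g.min(0),g.max(0))
    m=(abs(H-14)<9)&(S>130)&(V>80); y,x=np.nonzero(m[ro[1]:ro[3],ro[0]:ro[2]]); x=x+ro[0];y=y+ro[1]
    q=np.array([ray(c,a,b,.025)[:2] for a,b in zip(x,y)])
    vx,vy,x0,y0=cv2.fitLine(q.astype(np.float32),2,0,.01,.01).ravel(); print('orange yaw',np.degrees(np.arctan(vy/vx)),(x0,y0),'rms w',np.std((q-[x0,y0])@[-vy,vx]))
    res[n]=red
print('red tri',tri2(w,res['w'],t,res['t']))
# board far edge & sides in wrist
H,S,V=hs(w); m=((V>110)&(S<120)).astype(np.uint8)
far=[(u,np.nonzero(m[110:160,u])[0][0]+110) for u in range(185,365,3)]
L=[(np.nonzero(m[v,150:250])[0][0]+150,v) for v in range(140,260,3)]
Rr=[(np.nonzero(m[v,340:400])[0][-1]+340,v) for v in range(140,340,3)]
for nm,e in(('far',far),('L',L),('R',Rr)):
    q=np.array([ray(w,a,b,.012)[:2] for a,b in e],np.float32); l=cv2.fitLine(q,cv2.DIST_HUBER,0,.01,.01).ravel(); print(nm,l,np.degrees(np.arctan2(l[1],l[0])))
gw=(328,184.5)
E
python3 m2.py
```

```text
w red [246.6892 146.1757] 148 [0.694  0.0195 0.018 ] grip depth-top [ 0.6452 -0.063   0.0679] [ 0.6293 -0.074   0.0502] [ 0.6963 -0.0522  0.4432]
orange yaw -8.15595 (np.float32(0.5502785), np.float32(-0.05366913)) rms w 0.001445799472484915
t red [323.7273 158.303 ] 33 [0.6925 0.0194 0.018 ] grip depth-top [ 0.6391 -0.0625  0.0686] [ 0.4445 -0.0734  0.0509] [0.6565 0.0406 1.0595]
orange yaw -8.245992 (np.float32(0.5386225), np.float32(-0.05244024)) rms w 0.0010934774864440734
red tri [0.6937 0.0198 0.0146]Traceback (most recent call last):
  File "m2.py", line 27, in <module>
    Rr=[(np.nonzero(m[v,340:400])[0][-1]+340,v) for v in range(140,340,3)]
         ~~~~~~~~~~~~~~~~~~~~~~~~~~~^^^^
IndexError: index -1 is out of bounds for axis 0 with size 0
```

```bash
python3 -m jog '[[1,0.5,0.235,1,0],[1,0.5,0.235,1,0],[1,0,0,1,0],[1,0,0,1,0],[1,0,0,1,0],[1,0,0,1,0],[1,0,0,1,0],[1,0,0,1,0],[1,0,0,1,0],[1,0,0,1,0],[1,0,0,0.5,0],[1,0,0,0,0]]'
python3 -m jog '[[1,0,0,1,0],[1,0,0,1,0],[1,0,0,0.1,0],[1,0,0,0,0]]'
python3 -m jog '[[0,0,0,0,0],[0,0,0,0,0],[0,0,0,0,0],[0,0,0,0,0],[0,0,0,0,0],[0,0,0,0,0]]' 15
```

```text
time_s: 4.15
tool_pos: [0.6413, -0.0662, 0.0866]
tool_rot: [179.9, 0.3, -8.1]
force: [-0.1, -0.2, -0.2]
grip_width: 0.0871
grasp_force: 0.0
time_s: 4.48
tool_pos: [0.6431, -0.0651, 0.0474]
tool_rot: [180.0, 0.1, -8.0]
force: [-0.6, 0.6, 0.8]
grip_width: 0.0873
grasp_force: 0.0
time_s: 4.98
tool_pos: [0.6439, -0.0644, 0.048]
tool_rot: [180.0, -0.0, -8.0]
force: [-1.2, -0.2, 0.4]
grip_width: 0.0548
grasp_force: 0.0
```

```bash
python3 -m jog '[[0,0,0,0,0],[0,0,0,0,0],[0,0,0,0,0],[0,0,0,0,0],[0,0,0,0,0],[0,0,0,0,0],[0,0,0,0,0],[0,0,0,0,0]]'
```

```text
time_s: 5.65
tool_pos: [0.6438, -0.0637, 0.0475]
tool_rot: [-180.0, -0.0, -7.9]
force: [1.2, 2.5, -0.7]
grip_width: 0.0197
grasp_force: 15.0
```

```bash
python3 -m jog '[[0,0,-0.2,0,0],[0,0,-0.5,0,0],[0,0,-0.5,0,0],[0,0,-0.5,0,0],[0,0,-0.5,0,0],[0,0,-0.5,0,0],[0,0,-0.5,0,0],[0,0,-0.5,0,0],[0,0,-0.5,0,0],[0,0,-0.27,0,0],[0,0,0,0,0],[0,0,0,0,0]]' 20
```

```text
time_s: 6.65
tool_pos: [0.6559, 0.0211, 0.0474]
tool_rot: [179.8, 0.0, -8.1]
force: [0.1, -5.4, 1.0]
grip_width: 0.0197
grasp_force: 20.0
```

```bash
python3 -m jog '[[0,0,0,0,0],[0,0,0,0,0],[1,0,0,0,0],[1,0,0,0,0],[1,0,0,0,0],[1,0,0,0,0],[1,0,0,0,0],[1,0,0,0,0],[1,0,0,0,0],[1,0,0,0,0]]'
```

```text
time_s: 7.48
tool_pos: [0.6561, 0.0243, 0.0475]
tool_rot: [-180.0, -0.0, -7.9]
force: [0.1, 0.1, -0.5]
grip_width: 0.0655
grasp_force: 0.0
```

```bash
python3 -m jog '[[1,0,0,0,0],[1,0,0,0,0],[1,0,0,-1,0],[1,0,0,-1,0],[1,0,0,-1,0],[1,-0.5,0,-1,0],[1,-0.5,0,-1,0],[1,-0.5,0,-1,0],[1,-0.5,0,-1,0],[1,0,0,-0.5,0],[1,0,0,0,0],[1,0,0,0,0]]'
python3 - <<'E'
from h import *
c=cam('wrist'); save(c,'w2.png'); np.savez('w2.npz',**c); t=cam('top'); np.savez('top2.npz',**t)
cv2.imwrite('pics/c2.png',cv2.resize(c['color'][60:260,220:420],(600,600),interpolation=3)[:,:,::-1])
P=pts(c);m=(P[...,2]>.055)&(P[...,2]<.07)&(np.hypot(P[...,0]-.656,P[...,1]-.024)<.03);print(P[m].mean(0),P[m].min(0),P[m].max(0),np.argwhere(m).mean(0))
H,S,V=[a.astype(int) for a in cv2.split(cv2.cvtColor(c['color'],cv2.COLOR_RGB2HSV))]
r=((H<8)|(H>172))&(S>130)&(V>80);y,x=np.nonzero(r[:260,200:450]);u,v=x.mean()+200,y.mean();print(len(x),u,v,ray(c,u,v,.018))
E
```

```text
time_s: 8.48
tool_pos: [0.617, 0.0294, 0.1976]
tool_rot: [180.0, -0.1, -8.0]
force: [0.3, -0.1, 0.1]
grip_width: 0.0871
grasp_force: 0.0
[0.65585894 0.02122761 0.06082218] [0.641016   0.01043742 0.05596768] [0.66968568 0.03212623 0.0635413 ] [178.90332975 321.47798067]
248 316.4758064516129 127.26209677419355 [0.69407954 0.01980406 0.018     ]
```

View pics/c2.png

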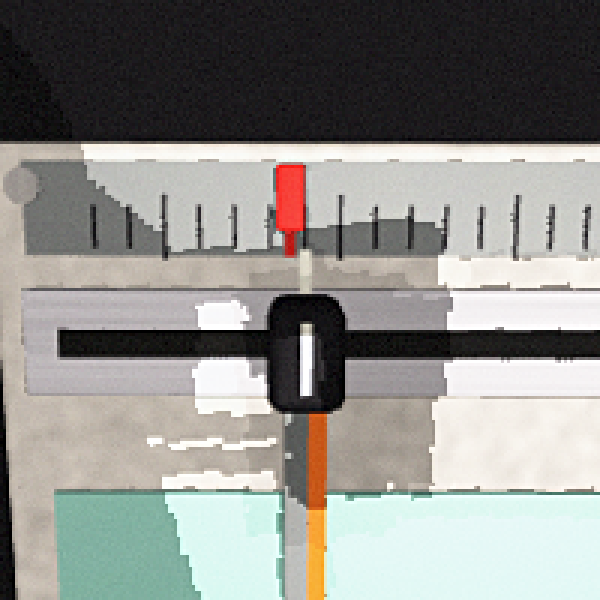

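The crop shows the white pointer at x=306 against the marker nose at x=290, so it is about 4 mm short (servo lag). I'll regrip and push a little further.

```bash
python3 -m jog '[[1,0.5,0,1,0],[1,0.5,0,1,0],[1,0.5,0,1,0],[1,0.5,0,1,0],[1,0,0,1,0],[1,0,0,1,0],[1,0,0,1,0],[1,0,0,0.5,0],[0.3,0,0,0,0],[0.3,0,0,0,0],[0,0,0,0,0],[0,0,0,0,0]]' 20
python3 -m jog '[[0,0,0,0,0],[0,0,0,0,0],[0,0,0,0,0],[0,0,0,0,0],[0,0,0,0,0],[0,0,0,0,0],[0,0,0,0,0],[0,0,0,0,0],[0,0,0,0,0]]'
python3 -m jog '[[0,0,-0.1,0,0],[0,0,-0.1,0,0],[0,0,0,0,0],[0,0,0,0,0],[0,0,0,0,0],[0,0,0,0,0]]'
```

```text
time_s: 9.58
tool_pos: [0.6572, 0.0243, 0.0491]
tool_rot: [-180.0, -0.1, -8.0]
force: [0.7, -0.1, -0.6]
grip_width: 0.0679
grasp_force: 0.0
time_s: 10.33
tool_pos: [0.6557, 0.0214, 0.0475]
tool_rot: [179.8, 0.0, -8.1]
force: [-2.4, -4.8, 2.1]
grip_width: 0.0197
grasp_force: 20.0
time_s: 10.83
tool_pos: [0.6561, 0.0241, 0.0475]
tool_rot: [179.7, 0.1, -8.1]
force: [-2.5, -5.9, 3.2]
grip_width: 0.0199
grasp_force: 20.0
```

```bash
python3 -m jog '[[0,0,-0.075,0,0],[0,0,0,0,0],[0,0,0,0,0],[0,0,0,0,0],[0,0,0,0,0]]'
```

```text
time_s: 11.25
tool_pos: [0.6563, 0.0254, 0.0475]
tool_rot: [179.7, 0.1, -8.1]
force: [-2.2, -6.9, 2.8]
grip_width: 0.0198
grasp_force: 20.0
```

```bash
python3 -m jog '[[1,0,0,0,0],[1,0,0,0,0],[1,0,0,0,0],[1,0,0,0,0],[1,0,0,0,0],[1,0,0,0,0],[1,0,0,0,0],[1,0,0,0,0],[1,0,0,0,0],[1,0,0,0,0]]'
python3 -m jog '[[1,0,0,-1,0],[1,0,0,-1,0],[1,0,0,-1,0],[1,-0.5,0,-1,0],[1,-0.5,0,-1,0],[1,-0.5,0,-1,0],[1,-0.5,0,-1,0],[1,0,0,-0.5,0],[1,0,0,0,0],[1,0,0,0,0]]'
cat > chk.py <<'E'
from h import *
c=cam('wrist'); np.savez('w3.npz',**c)
P=pts(c);m=(P[...,2]>.055)&(P[...,2]<.07)&(np.hypot(P[...,0]-.656,P[...,1]-.024)<.03);print(P[m].mean(0))
H,S,V=[a.astype(int) for a in cv2.split(cv2.cvtColor(c['color'],cv2.COLOR_RGB2HSV))]
r=((H<8)|(H>172))&(S>130)&(V>80);y,x=np.nonzero(r[:260,200:450]);u,v=x.mean()+200,y.mean();k=ray(c,u,v,.018);print(k)
d=k-P[m].mean(0);print('dy',d[0]*.141+d[1]*.99)
cv2.imwrite('pics/c3.png',cv2.resize(c['color'][60:260,220:420],(600,600),interpolation=3)[:,:,::-1])
q=(abs(H-14)<9)&(S>130)&(V>80);y,x=np.nonzero(q[205:300,280:360]);q=np.array([ray(c,a+280,b+205,.025)[:2] for a,b in zip(x,y)],np.float32)
l=cv2.fitLine(q,2,0,.01,.01).ravel();print('orange',l,np.degrees(np.arctan2(l[1],l[0])),np.percentile((q-l[2:])@[l[1],-l[0]],[2,98]))
E
python3 chk.py
```

```text
time_s: 12.08
tool_pos: [0.6569, 0.0296, 0.0475]
tool_rot: [180.0, 0.0, -8.0]
force: [-0.3, -0.0, -1.0]
grip_width: 0.0784
grasp_force: 0.0
time_s: 12.92
tool_pos: [0.6178, 0.0348, 0.1976]
tool_rot: [180.0, -0.1, -8.0]
force: [-0.8, -0.4, -0.9]
grip_width: 0.0868
grasp_force: 0.0
[0.65646864 0.02549684 0.06075414]
[0.69430371 0.01983521 0.018     ]
dy -0.00027026054115536664
orange [ 0.9903726  -0.13842732  0.58920807  0.0311257 ] -7.9568515 [-0.00222086  0.00238048]
```

View pics/c3.png

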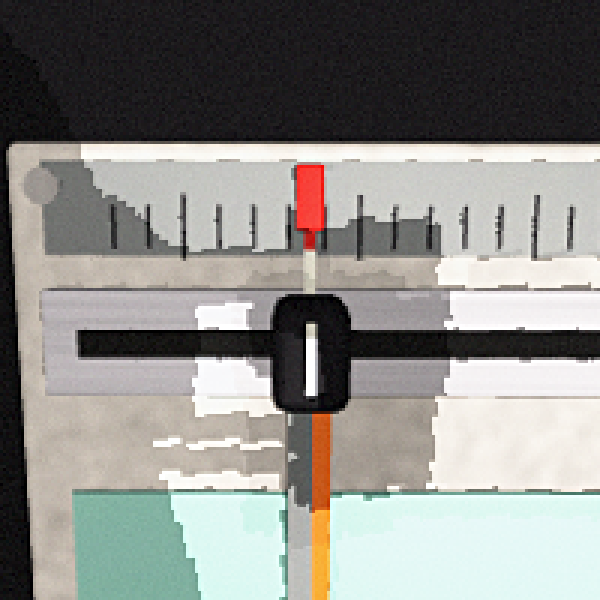

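The pointer is now in line with the marker nose (both at crop x≈310), with an estimated error of 0.3 mm. Next is the rule.

```bash
python3 -m jog '[[1,-0.8,-0.97,-0.15,0],[1,-0.8,-0.97,-0.15,0],[1,-0.8,-0.97,-0.15,0],[1,-0.8,-0.97,-0.15,0],[1,-0.8,-0.97,-0.15,0],[1,-0.8,-0.97,-0.15,0],[1,-0.8,-0.97,-0.15,0],[1,-0.8,-0.97,-0.15,0],[1,-0.8,-0.97,-0.15,0],[1,-0.8,-0.97,-0.15,0],[1,-0.8,-0.97,-0.15,0],[1,-0.8,-0.97,-0.15,0]]'
python3 -m jog '[[1,-0.8,-0.97,-0.15,0],[1,0,0,0,0.138],[1,0,0,0,0.138],[1,0,0,0,0.138],[1,0,0,0,0],[1,0,0,0,0]]'
cat > r.py <<'E'
from h import *
np.set_printoptions(precision=4,suppress=True)
c=cam('wrist');save(c,'w4.png');np.savez('w4.npz',**c)
H,S,V=[a.astype(int) for a in cv2.split(cv2.cvtColor(c['color'],cv2.COLOR_RGB2HSV))]
P=pts(c)
near=np.hypot(P[...,0]-.492,P[...,1]-.291)<.11
for nm,m in(('blue',(abs(H-110)<15)&(S>150)&(V>50)&near),('strip',(V>100)&(S<80)&near&(P[...,2]<.02))):
    q=P[m];top=q[q[:,2]>.03] if nm=='blue' else q
    if len(top)<20: print(nm,len(top));continue
    r=cv2.minAreaRect(top[:,:2].astype(np.float32));b=cv2.boxPoints(r);e=np.diff(b,axis=0)
    print(nm,len(top),'rect',r[0],r[1],np.degrees(np.arctan2(e[:2,1],e[:2,0])),'zmed',np.median(top[:,2]),np.argwhere(m).min(0),np.argwhere(m).max(0))
E
python3 r.py
```

```text
time_s: 13.97
tool_pos: [0.4584, 0.2928, 0.2319]
tool_rot: [179.9, 0.1, -8.0]
force: [-0.1, 0.2, 0.2]
grip_width: 0.0868
grasp_force: 0.0
time_s: 14.47
tool_pos: [0.4453, 0.3134, 0.2313]
tool_rot: [179.4, 0.1, -21.6]
force: [-0.5, 0.9, -0.4]
grip_width: 0.0866
grasp_force: 0.0
blue 1443 rect (0.49399247765541077, 0.2914070785045624) (0.011550730094313622, 0.09856631606817245) [-26.0625  63.9374] zmed 0.035275184976707175 [ 97 247] [306 329]
strip 5431 rect (0.4941130578517914, 0.2909107208251953) (0.04085196554660797, 0.16113877296447754) [-26.0658  63.9342] zmed 0.005397274307646527 [ 63 293] [234 346]
```

View pics/w4.png

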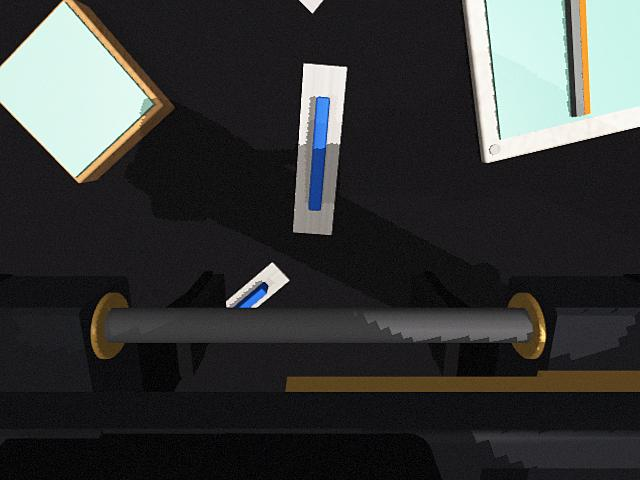

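The wrist view shows the rule fully in frame (strip from (303,64) to (332,235), rib at 320,150). Fit: centre (0.494, 0.291), yaw -26.1°, rib top 35 mm.

```bash
python3 -m jog '[[1,0,0,0,0],[1,0,0,0,0]]'; python3 r.py
```

```text
time_s: 14.68
tool_pos: [0.4458, 0.3133, 0.2327]
tool_rot: [179.5, 0.1, -21.7]
force: [0.0, -0.2, 0.1]
grip_width: 0.0873
grasp_force: 0.0
blue 1431 rect (0.4937151372432709, 0.2914840281009674) (0.011499438434839249, 0.09927231818437576) [-26.0122  63.9879] zmed 0.03523606855963035 [ 98 246] [307 329]
strip 5376 rect (0.4940565228462219, 0.2908693552017212) (0.04092976823449135, 0.1614544838666916) [-26.0454  63.9547] zmed 0.00537206953385147 [ 64 294] [234 347]
```

```bash
python3 -c "
from h import *
print(env.get_obs()['qpos'].round(1))"; python3 -m jog '[[1,0,0,0,0.1],[1,0,0,0,0],[1,0,0,0,0]]'; python3 -c "
from h import *
print(env.get_obs()['qpos'].round(1))"
```

```text
[ -11.9    7.8  -28.4   97.6    4.    76.  -152.8]
time_s: 14.98
tool_pos: [0.4457, 0.313, 0.2309]
tool_rot: [179.3, 0.0, -23.1]
force: [-0.4, 0.5, 0.5]
grip_width: 0.0871
grasp_force: 0.0
[ -20.7    7.3  -18.9   97.9    2.8   75.9 -153.2]
```

Joint 7 is at its limit; I'll use the half-turn-equivalent grasp.

```bash
python3 -m jog '[[1,0,0,0,-0.15],[1,0,0,0,-0.15],[1,0,0,0,-0.15],[1,0,0,0,-0.15],[1,0,0,0,-0.15],[1,0,0,0,-0.15],[1,0,0,0,-0.15],[1,0,0,0,-0.15],[1,0,0,0,-0.15],[1,0,0,0,-0.15],[1,0,0,0,-0.15],[1,0,0,0,-0.15]]'
python3 -m jog '[[1,0,0,0,-0.15],[1,0,0,0,-0.15],[1,0,0,0,-0.15],[1,0,0,0,-0.15],[1,0,0,0,-0.15],[1,0,0,0,-0.15],[1,0,0,0,-0.15],[1,0,0,0,-0.15],[1,0,0,0,-0.15],[1,0,0,0,-0.15],[1,0,0,0,-0.15],[1,0,0,0,-0.15]]'
python3 -m jog '[[1,0,0,0,-0.15],[1,0,0,0,-0.15],[1,0,0,0,0],[1,0,0,0,0]]'
cat > d.py <<'E'
import sys
from h import *
x,y,z,yaw=map(float,sys.argv[1:]); o=env.get_obs(); M=R.from_euler('xyz',o['tool_rot'],degrees=True).as_matrix()
print(o['qpos'].round(1),o['tool_pos'].round(4),o['tool_rot'].round(2)); print('shares',(M.T@(np.array([x,y,z])-o['tool_pos'])/.02).round(3),'turn',round(-((yaw-o['tool_rot'][2]+180)%360-180)/45,3))
E
python3 d.py .494 .2912 .033 153.95
```

```text
time_s: 15.98
tool_pos: [0.4457, 0.313, 0.2312]
tool_rot: [179.9, 0.7, 58.2]
force: [-0.3, -0.1, -0.4]
grip_width: 0.0866
grasp_force: 0.0
time_s: 16.98
tool_pos: [0.4457, 0.313, 0.2312]
tool_rot: [-179.3, 0.2, 139.3]
force: [0.1, -0.6, 0.3]
grip_width: 0.087
grasp_force: 0.0
time_s: 17.32
tool_pos: [0.4459, 0.3128, 0.2311]
tool_rot: [-179.3, 0.0, 152.2]
force: [0.4, 0.3, -0.1]
grip_width: 0.0869
grasp_force: 0.0
[-10.    8.2 -30.7  97.5   4.6  76.1  20.7] [0.4459 0.3128 0.2311] [-1.7930e+02  2.0000e-02  1.5218e+02]
shares [-2.629  0.289  9.903] turn -0.039
```

```bash
python3 -m jog '[[1,-0.88,0.1,1,-0.039],[1,-0.88,0.1,1,0],[1,-0.87,0.09,1,0],[1,0,0,1,0],[1,0,0,1,0],[1,0,0,1,0],[1,0,0,0,0],[1,0,0,0,0]]'; python3 d.py .494 .2912 .033 153.95
```

```text
time_s: 17.98
tool_pos: [0.4942, 0.2928, 0.1102]
tool_rot: [-179.2, -0.1, 154.0]
force: [0.9, -0.0, -0.2]
grip_width: 0.087
grasp_force: 0.0
[ -9.4  17.7 -28.2 101.4   9.5  63.9  23.3] [0.4942 0.2928 0.1102] [-1.7918e+02 -1.0000e-01  1.5400e+02]
shares [-0.03  -0.02   3.861] turn 0.001
```

```bash
python3 -m jog '[[1,0,0,1,0],[1,0,0,1,0],[1,0,0,1,0],[1,0,0,0.8,0],[1,0,0,0,0],[0,0,0,0,0],[0,0,0,0,0],[0,0,0,0,0],[0,0,0,0,0],[0,0,0,0,0],[0,0,0,0,0],[0,0,0,0,0]]' 30
python3 -m jog '[[0,0,0,0,0],[0,0,0,0,0],[0,0,0,0,0],[0,0,0,0,0],[0,0,0,0,0],[0,0,0,0,0],[0,0,0,0,0],[0,0,0,0,0],[0,0,0,0,0]]'; python3 d.py .494 .2912 .033 153.95
```

```text
time_s: 18.98
tool_pos: [0.4946, 0.2922, 0.0352]
tool_rot: [-179.3, 0.0, 154.1]
force: [-0.2, -1.2, -0.5]
grip_width: 0.0485
grasp_force: 0.0
time_s: 19.73
tool_pos: [0.4944, 0.292, 0.0348]
tool_rot: [-179.2, -0.0, 154.1]
force: [-0.1, 0.3, 1.3]
grip_width: 0.0117
grasp_force: 30.0
[-10.7  22.8 -26.9 104.8  12.6  56.   21.1] [0.4944 0.292  0.0348] [-179.25   -0.    154.09]
shares [ 0.002 -0.046  0.091] turn 0.003
```

```bash
python3 -m jog '[[0,0,0,-1,0],[0,0,0,-1,0],[0,0,0,-1,0],[0,0,0,-1,-0.133],[0,0,0,-1,-0.133],[0,0,0,0,-0.133],[0,0,0,0,0],[0,0,0,0,0]]'; python3 d.py .5186 .0157 .125 171.95
```

```text
time_s: 20.4
tool_pos: [0.4947, 0.2929, 0.1342]
tool_rot: [-179.3, -0.3, 171.9]
force: [0.2, -0.2, -1.1]
grip_width: 0.0118
grasp_force: 30.0
[ -6.9  16.7 -31.  100.    9.7  66.6  41.1] [0.4947 0.2929 0.1342] [-179.26   -0.27  171.87]
shares [ -3.145 -13.544   0.622] turn -0.002
```

```bash
python3 -m jog '[[0,-0.225,-0.97,0,0],[0,-0.225,-0.97,0,0],[0,-0.225,-0.97,0,0],[0,-0.225,-0.97,0,0],[0,-0.225,-0.97,0,0],[0,-0.225,-0.97,0,0],[0,-0.225,-0.97,0,0],[0,-0.225,-0.97,0,0],[0,-0.225,-0.97,0,0],[0,-0.225,-0.97,0,0],[0,-0.225,-0.97,0,0],[0,-0.225,-0.97,0,0]]'
python3 -m jog '[[0,-0.225,-0.97,0,0],[0,-0.225,-0.97,0,0],[0,0,0,0,0],[0,0,0,0,0],[0,0,0,0,0]]'; python3 d.py .5185 .0137 .0518 171.95
python3 - <<'E'
from h import *
c=cam('wrist');np.savez('w5.npz',**c);t=cam('scene');o=np.hstack([cv2.resize(c['color'],(400,300)),cv2.resize(t['color'][190:370,200:440],(400,300))]);cv2.imwrite('pics/c5.png',o[:,:,::-1])
E
```

```text
time_s: 21.4
tool_pos: [0.5153, 0.0542, 0.1362]
tool_rot: [-179.3, -0.4, 171.9]
force: [0.5, -0.7, -1.1]
grip_width: 0.012
grasp_force: 30.0
time_s: 21.82
tool_pos: [0.5192, 0.0165, 0.1371]
tool_rot: [-179.3, -0.3, 172.0]
force: [-0.4, 0.3, -2.4]
grip_width: 0.012
grasp_force: 30.0
[ 14.5   8.5 -21.2 107.9   4.   64.7  73.8] [0.5192 0.0165 0.1371] [-179.33   -0.32  171.99]
shares [-0.007 -0.093  4.266] turn 0.001
```

View pics/c5.png

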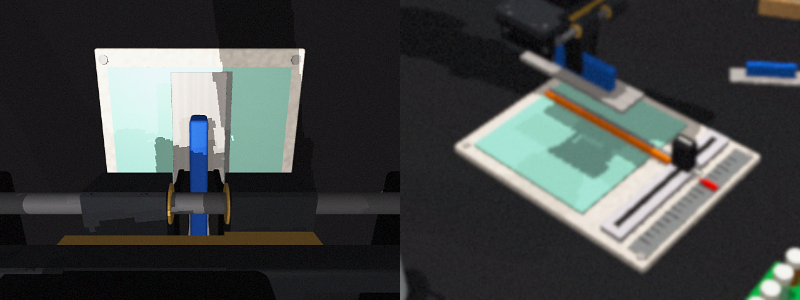

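The rule is held level over the glass, on the orange side of the bar. Lowering it with about 4 mm of side gap.

```bash
python3 -m jog '[[0,0,-0.05,1,0],[0,0,-0.05,1,0],[0,0,0,1,0],[0,0,0,0.7,0],[0,0,0,0.3,0],[0,0,0,0.2,0],[0,0,0,0,0],[0,0,0,0,0]]'; python3 d.py .5191 .0187 .0518 171.95
```

```text
time_s: 22.58
tool_pos: [0.5197, 0.0131, 0.0546]
tool_rot: [-179.3, -0.2, 172.1]
force: [0.3, -0.0, -0.8]
grip_width: 0.0116
grasp_force: 30.0
[ 13.9  14.1 -20.6 112.1   6.8  55.1  72. ] [0.5197 0.0131 0.0546] [-1.7931e+02 -1.6000e-01  1.7208e+02]
shares [0.069 0.274 0.137] turn 0.003
```

Lower 2 mm more, then push toward the bar in small steps, watching the force.

```bash
python3 -m jog '[[0,0,0,0.1,0],[0,0,0.1,0,0],[0,0,0.1,0,0],[0,0,0,0,0],[0,0,0,0,0]]'; python3 -m jog '[[0,0,0.05,0,0],[0,0,0,0,0],[0,0,0,0,0]]'; python3 d.py .5191 .0187 .0508 171.95
```

```text
time_s: 23.0
tool_pos: [0.5199, 0.0169, 0.0522]
tool_rot: [-179.3, -0.2, 172.1]
force: [0.5, -0.2, -2.1]
grip_width: 0.0115
grasp_force: 30.0
time_s: 23.25
tool_pos: [0.5198, 0.0176, 0.0519]
tool_rot: [-179.3, -0.2, 172.0]
force: [0.9, -0.9, -1.8]
grip_width: 0.0119
grasp_force: 30.0
[ 13.5  14.4 -20.7 112.2   7.   54.9  71.3] [0.5198 0.0176 0.0519] [-179.29   -0.23  172.05]
shares [0.043 0.051 0.055] turn 0.002
```

```bash
python3 -m jog '[[0,0,0.05,0,0],[0,0,0,0,0],[0,0,0,0,0]]'; python3 -m jog '[[0,0,0.05,0,0],[0,0,0,0,0],[0,0,0,0,0]]'
```

```text
time_s: 23.5
tool_pos: [0.5199, 0.0186, 0.0518]
tool_rot: [-179.3, -0.2, 172.1]
force: [0.4, 0.1, -2.3]
grip_width: 0.0118
grasp_force: 30.0
time_s: 23.75
tool_pos: [0.52, 0.0189, 0.0518]
tool_rot: [-179.2, -0.2, 172.0]
force: [-0.3, -2.2, -1.4]
grip_width: 0.0118
grasp_force: 30.0
```

```bash
python3 -m jog '[[0,0,0.04,0,0],[0,0,0,0,0],[0,0,0,0,0]]'; python3 -m jog '[[0,0,0,0.08,0],[0,0,0,0,0],[0,0,0,0,0]]'
```

```text
time_s: 24.0
tool_pos: [0.52, 0.019, 0.0518]
tool_rot: [-179.2, -0.2, 172.0]
force: [-1.4, -4.7, -0.0]
grip_width: 0.0118
grasp_force: 30.0
time_s: 24.25
tool_pos: [0.5201, 0.019, 0.0508]
tool_rot: [-179.2, -0.2, 172.0]
force: [-2.6, -4.9, 3.2]
grip_width: 0.0118
grasp_force: 30.0
```

```bash
python3 -m jog '[[0,0,-0.05,0,0],[0,0,0,0,0],[0.4,0,0,0,0],[0.4,0,0,0,0],[0.4,0,0,0,0],[0.4,0,0,0,0],[0.4,0,0,0,0],[0.4,0,0,0,0],[0.4,0,0,0,0]]'
python3 -m jog '[[0.4,0,0,-1,0],[0.4,0,0,-1,0],[0.4,0,0,-1,0],[0.4,0,0,-1,0],[0.4,1,0,-1,0],[0.4,1,0,-1,0],[0.4,1,0,-1,0],[0.4,1,0,-1,0],[0.4,0,0,-1,0],[0.4,0,0,0,0],[0.4,0,0,0,0]]'
python3 - <<'E'
from h import *
np.set_printoptions(precision=4,suppress=True)
T={}
c=cam('top');w=cam('wrist');s=cam('scene')
cv2.imwrite('pics/c6.png',np.hstack([cv2.resize(c['color'][140:310,255:405],(400,453)),cv2.resize(s['color'][210:360,220:420],(400,453))])[:,:,::-1]);save(w,'w6.png')
xh=np.array([np.cos(np.radians(-8.1)),np.sin(np.radians(-8.1))]);yh=np.array([-xh[1],xh[0]])
for n,a in(('top',c),('wrist',w),('scene',s)):
    H,S,V=[k.astype(int) for k in cv2.split(cv2.cvtColor(a['color'],cv2.COLOR_RGB2HSV))];P=pts(a)
    near=np.hypot(P[...,0]-.52,P[...,1]-.02)<.1
    m=(abs(H-110)<15)&(S>150)&(V>50)&near&(P[...,2]>.045)&(P[...,2]<.06)
    q=P[m];r=cv2.minAreaRect(q[:,:2].astype(np.float32));b=cv2.boxPoints(r);e=np.diff(b,axis=0)
    d=np.array(r[0])-[.522,.0385];print(n,m.sum(),r,np.degrees(np.arctan2(e[:2,1],e[:2,0])),'z',np.median(q[:,2]),'rel face',d@xh,d@yh)
E
```

```text
time_s: 25.0
tool_pos: [0.5201, 0.0196, 0.0502]
tool_rot: [-179.3, -0.2, 172.1]
force: [0.4, 0.2, 0.1]
grip_width: 0.0342
grasp_force: 0.0
time_s: 25.92
tool_pos: [0.4426, 0.0326, 0.2317]
tool_rot: [-179.3, -0.0, 172.0]
force: [-0.5, -1.0, -0.5]
grip_width: 0.0348
grasp_force: 0.0
top 98 ((0.5473191738128662, 0.014602076262235641), (0.010038968175649643, 0.03918047249317169), 81.22259521484375) [-8.7774 81.2223] z 0.052794686237048416 rel face 0.028433827963976466 -0.020092007088818187
wrist 782 ((0.5189806818962097, 0.01895960234105587), (0.011155717074871063, 0.09915861487388611), 81.88218688964844) [-8.1178 81.8822] z 0.05116846983897386 rel face -0.00023593025022881195 -0.019770881603979426
scene 227 ((0.5228757262229919, 0.017553536221385002), (0.013308868743479252, 0.09570354968309402), 83.08145141601562) [-6.9185 83.0814] z 0.05061170712235985 rel face 0.003818372229587576 -0.020614103782672196
```

View pics/c6.png

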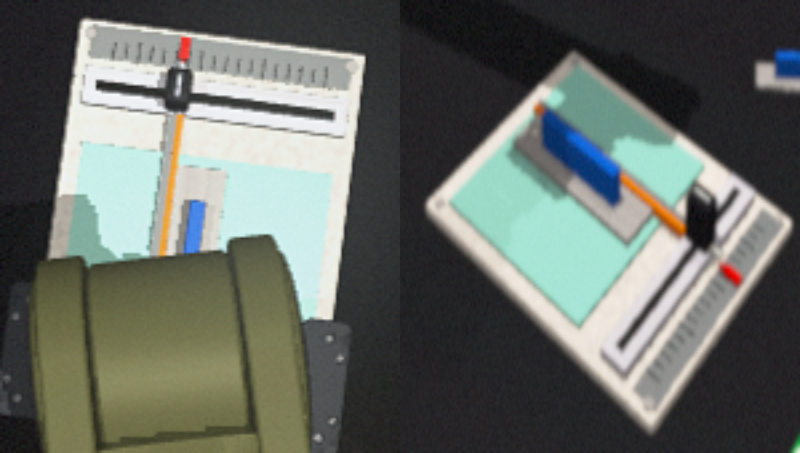

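The rule is flat and flush: 19.8 mm centre offset, yaw -8.1°. The pointer still sits at the marker nose. One last numeric check of the grip before I hand in.

```bash
python3 - <<'E'
from h import *
D=[]
for n in('top','scene'):
    a=cam(n);P=pts(a);H,S,V=[k.astype(int) for k in cv2.split(cv2.cvtColor(a['color'],cv2.COLOR_RGB2HSV))]
    m=(P[...,2]>.058)&(P[...,2]<.067)&(np.hypot(P[...,0]-.656,P[...,1]-.024)<.025);g=P[m].mean(0)
    r=((H<8)|(H>172))&(S>130)&(V>80)&(np.hypot(P[...,0]-.694,P[...,1]-.02)<.03);y,x=np.nonzero(r);k=ray(a,x.mean(),y.mean(),.018)
    d=k-g;D.append(d[0]*.141+d[1]*.99);print(n,g,k,D[-1])
if max(map(abs,D))<.003: print(env.sign_off())
E
```

```text
top [0.65339245 0.02465505 0.06260436] [0.69303781 0.01949168 0.018     ] 0.00047826650189338685
scene [0.65816988 0.02400919 0.06112829] [0.69606368 0.01702957 0.018     ] -0.001566799015344662
the job is handed in; nothing more can be done
None
```

The job is handed in: the pointer measured within about 1.6 mm of the red marker in every camera view, the straightedge lies flat and flush against the orange side of the bar, centred to within a few mm, and I never touched the wash bottle.

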